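Sort isolator handles by keyway

TASK

Try the three loose isolator handles one after another, shortest first, then the middle one, then the longest: push each fully home on the keyed shaft, its keyway over the key, keep it there for a moment, then take it off and lay it flat in its tray - handles with the keyway in line with the arm go in the tray labelled with a single bar, handles with the keyway crosswise go in the tray labelled with a cross. Leave the can, the tape roll and the multimeter where they are, and keep them upright.

Things in the scene. Friction and masses are not known exactly. Their poses are not given: they have to be found in the camera images.
- short_handle: loose grey handle, short one, 110 mm long, lying flat: round hub 62 mm across, 24 mm high, and an upright straight arm 16 mm wide, 30 mm high, to a round tip. Origin mid-length on the underside; x along the arm from hub to tip, z up. Bore axis at x = -25 mm; the arm's free sides run from x = 5 to 47 mm. 90 to 240 g.
- short_handle_bore (a point): centre of the short handle's bore on its underside, axes as the handle. The bore, 31 mm diameter, goes right through the hub; its keyway is 15 mm wide, reaches 23.5 mm from the bore axis and lies in line with the arm, towards its tip (+x)
- middle_handle: loose grey handle, middle one, 136 mm long, lying flat: round hub 62 mm across, 24 mm high, and an upright straight arm 16 mm wide, 30 mm high, to a round tip. Origin mid-length on the underside; x along the arm from hub to tip, z up. Bore axis at x = -38 mm; the arm's free sides run from x = -8 to 60 mm. 90 to 240 g.
- middle_handle_bore (a point): centre of the middle handle's bore on its underside, axes as the handle. The bore, 31 mm diameter, goes right through the hub; its keyway is 15 mm wide, reaches 23.5 mm from the bore axis and lies crosswise: 90 degrees anticlockwise from the arm seen from above (+y)
- long_handle: loose grey handle, long one, 160 mm long, lying flat: round hub 62 mm across, 24 mm high, and an upright straight arm 16 mm wide, 30 mm high, to a round tip. Origin mid-length on the underside; x along the arm from hub to tip, z up. Bore axis at x = -50 mm; the arm's free sides run from x = -20 to 72 mm. 90 to 240 g.
- long_handle_bore (a point): centre of the long handle's bore on its underside, axes as the handle. The bore, 31 mm diameter, goes right through the hub; its keyway is 15 mm wide, reaches 23.5 mm from the bore axis and lies in line with the arm, towards its tip (+x)
- isolator: fixed rotary isolator: round grey housing 100 mm in diameter, 52 mm high, with a steel shoulder disc 68 mm across (top 60 mm above the bench) and an upright keyed steel shaft that does not turn. Origin on the shaft axis at bench level; x points from the shaft towards its key, z up. A handle slides down only with its keyway over the key
- shoulder (a point): shaft axis at the shoulder's top; a handle fully home has its underside here. Axes as the isolator. Shaft 27 mm diameter, 42 mm tall above here, its top 12 mm tapering to 12 mm. Key 11 mm wide, out to 21 mm from the axis, 24 mm tall above here (and 7 mm wide for 4 mm more)
- inline_tray: fixed open black plastic tray, 148 x 208 mm outside (x by y), 26 mm high, walls and floor 4 mm. A white label plate at its -y end bears one straight raised black bar (along the tray's length): it is for handles whose keyway is in line with the arm. Origin: centre of the underside; y is the tray's length. The two trays lie side by side and may be swapped
- cross_tray: fixed open black plastic tray, 148 x 208 mm outside (x by y), 26 mm high, walls and floor 4 mm. A white label plate at its -y end bears a raised black cross of two bars: it is for handles whose keyway is crosswise to the arm. Origin: centre of the underside; y is the tray's length. The two trays lie side by side and may be swapped
- can: bystander: closed standing metal can, 56 mm diameter, 140 mm tall, origin at the centre of its underside
- tape: bystander: blue tape roll lying flat, 70 mm diameter, 40 mm high, origin at the centre of its underside
- meter: bystander: blue multimeter lying on its back, 72 x 140 mm (x by y), 38 mm high, origin at the centre of its underside
There are look-alikes about, which are no part of the job. What is shaped like the long_handle but red is not meant.

How it is judged:
By the outcome, as a careful person would: the job done as asked, in the order asked, and still so for the second after the job is handed in, with the robot touching nothing.
It also fails if it takes over 72 s, if anything falls off the work surface, if the arm or the gripper's body presses on something with over 40 N, if the wrist force passes 120 N, or if a joint passes its speed limit or range.

ROBOT

A 7-joint arm with a two-finger parallel gripper is mounted at the origin on the work surface. World frame = base frame: x ahead of the robot, y to its left, z up, the work surface at z = 0. Lengths are in m, angles in rad, forces in N, time in s.
With the tool pointing down it reaches from about 0.4 to 0.85 m from the base axis. Payload 6.9 kg.
Tool frame: the origin (TCP) lies between the finger pads; the fingertips stand 11 mm ahead of it and the grasp point (between the pads) lies 8 mm behind it (nose_length is the distance from the TCP to the fingertips, in m); z points along the fingers, y is the line along which they close (so a half turn about z gives the same grasp; the last joint's range is limited). The gripper opens to 85 mm and grips with 20 to 120 N. Pads are 22 mm wide; open, the fingers measure 114 mm over their backs; the gripper's body (76 mm by 85 mm) begins 54 mm behind the grasp point. The pads swing forward as they close: fully open they stand 13 mm farther back than shut.
Start: joints at [1.347, 0.507, -0.238, 1.5, 0.126, 1.149, -0.155], TCP at [0.202, -0.591, 0.242] pointing down, gripper open.
Joint ranges: [-3.08, 3.08], [-0.24, 2.05], [-1.43, 1.35], [0, 2.5], [-1.52, 4.66], [0.17, 1.96], [-2.89, 2.89]. Speed limits (rad/s): [2.39, 2.39, 3.14, 3.14, 3.14, 3.14, 3.14].

INTERFACE

Orientations are given as a unit quaternion [w, x, y, z].
In Python, from workcell import * gives the robot as it stands. The module is installed in compiled form; this text tells all that it offers.
- The arm moves only by the tool servo_tool, never from a script. Its argument "rows" is one flat list of numbers, 7 for each row, row after row: the finger opening in mm, from 0 to 85.4, then the shift along the tool's x, y, z in units of 30 mm (1.0 is 30 mm), then the turn, a rotation vector about the tool's x, y, z in units of 6 degrees (1.0 is 6 degrees). A call has 1 to 10 rows; each row shifts and turns the commanded pose from where the row before left it, along the tool's axes as they then stand; what a row does not reach is not made up. A row lasts 1/12 s, in which the tool goes at most 41.7 mm and 7.16 degrees, less where a joint would pass 70% of its speed; a pose out of reach is approached as far as the arm can. A call is refused whole if a number of a shift passes 1 or a number of a turn 1, either way. A call with a gripper value outside its range is refused whole. The fingers move at their own pace and stop on an object; the grip force is fixed at half the most. Time passes only in rows, so rows that do not move let the fingers close. It gives the time, the measured TCP pose, the force, the opening and the grip force at its end, in the units of the state.
- state(): the state, without advancing time (a new reading comes with each control period).
- snapshot(name): name is "scene" or "top" or "wrist"; returns a dict with "image" (480x640x3 uint8, blue, green, red), "intrinsics" (3x3 intrinsics, pixels), "world_from_camera" (4x4, takes a point from camera to world coordinates). Camera axes: x right, y down, z forward; pixel columns grow to the right and rows downward; lengths in m; the calibration is good to about 2 mm. A picture is of the moment at which its call begins. There is no depth.
- finish_job(): hands the job in; it is judged then, once.
The state is a dict: "time": time; "qpos": joint angles; "qd": joint speeds; "tau": joint torques, N m; "tool_pos": TCP position; "eef_rot": TCP orientation; "contact_force": force on the tool from outside, world axes, zero at the start; "ft_torque": the same for the moment, N m; "opening": finger opening in m; "finger_force": force on a finger pad.
Only numpy, scipy, OpenCV 4.12 (cv2) and the standard library are available. Lean on these libraries where they do the work, as an engineer would, in place of code of your own. Each camera call takes 0.05 s, during which the arm holds its last target. There are 200 camera calls.

## Working session

There is one attempt and no reset: what is moved stays moved. The work goes in short steps, Python scripts to look and compute and a tool call to move; the robot and the scene stay as the last step left them, time stands still between calls to the robot, and variables do not carry over. Pictures are saved under pics/ and viewed, at most 10 in all, crops included, and the job is handed in when it is done.

Besides the shell and the picture viewer there is one more tool, called after "Call:" in YAML: its name, and indented under it one key for each argument. servo_tool: Moves the arm, as the interface text tells. Its arguments: {"type":"object","properties":{"rows":{"type":"array","items":{"type":"number"}}},"required":["rows"]}

```bash
mkdir -p pics; cat > h.py <<'E'
from workcell import *
import numpy as np, cv2
from scipy.spatial.transform import Rotation as R
def shot(n,f):
    s=snapshot(n); cv2.imwrite('pics/'+f,s['image']); np.savez('pics/'+f[:-4]+'.npz',K=s['intrinsics'],T=s['world_from_camera']); return s
def ray(f,uv,z):
    d=np.load('pics/'+f+'.npz');K,T=d['K'],d['T']
    v=T[:3,:3]@np.linalg.inv(K)@np.array([uv[0],uv[1],1.]);o=T[:3,3]
    return o+v*(z-o[2])/v[2]
def proj(f,p):
    d=np.load('pics/'+f+'.npz');K,T=d['K'],d['T']
    c=K@(T[:3,:3].T@(np.array(p)-T[:3,3])); return c[:2]/c[2]
E
python3 - <<'E'
from h import *
for n in ['top','scene']:
    s=shot(n,n+'0.png'); print(n,s['world_from_camera'].round(3).tolist(),s['intrinsics'].tolist())
st=state();print(st)
print(R.from_quat(np.roll(st['eef_rot'],-1)).as_matrix().round(3))
E
```

```text
top [[-0.013, -0.994, 0.109, 0.383], [-1.0, 0.015, 0.012, 0.051], [-0.014, -0.109, -0.994, 1.027], [0.0, 0.0, 0.0, 1.0]] [[449.2235042495703, 0.0, 320.74464459667456], [0.0, 449.2235042495703, 246.1324614405493], [0.0, 0.0, 1.0]]
scene [[-0.174, 0.691, -0.702, 1.232], [0.985, 0.121, -0.124, 0.174], [-0.001, -0.713, -0.701, 0.814], [0.0, 0.0, 0.0, 1.0]] [[450.49550227829303, 0.0, 320.8334429304986], [0.0, 450.49550227829303, 234.89730708633454], [0.0, 0.0, 1.0]]
{'time': 0.1, 'qpos': array([ 1.34646844,  0.50823673, -0.23754298,  1.5010044 ,  0.12571356,
        1.14886894, -0.15479835]), 'qd': array([-0.00031024, -0.00201562, -0.00097367, -0.00205031, -0.00165745,
        0.000717  , -0.00015391]), 'tau': array([-5.27480326e-03, -6.21844482e+01, -2.19490573e+00, -2.50208151e+01,
        1.25249199e-02,  7.83475873e-03,  5.69220890e-05]), 'tool_pos': array([ 0.20222809, -0.59094845,  0.24153737]), 'eef_rot': array([-7.50802550e-04,  9.86430089e-01,  1.64180074e-01, -1.40103863e-04]), 'contact_force': array([0.38651839, 0.30240445, 0.1052649 ]), 'ft_torque': array([-0.04281822, -0.00596157,  0.02659806]), 'finger_force': 0.0, 'opening': 0.085345830525869}
[[ 0.946  0.324 -0.001]
 [ 0.324 -0.946  0.001]
 [-0.    -0.002 -1.   ]]
```

View pics/top0.png

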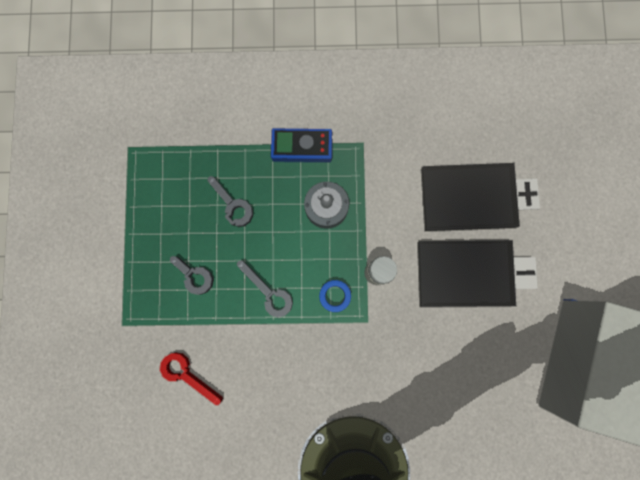

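View pics/scene0.png

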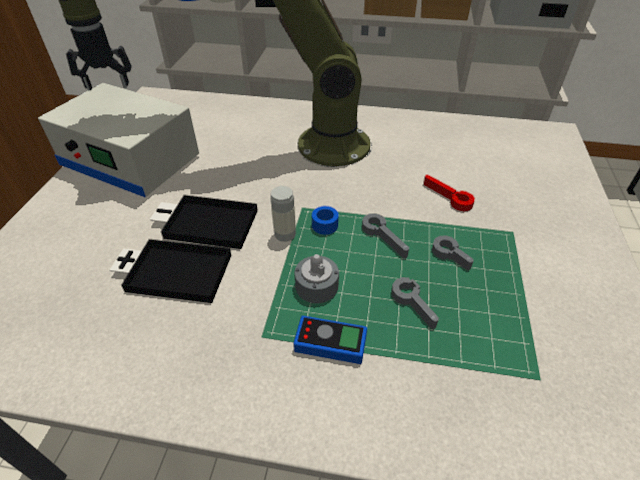

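The top view shows three grey handles: middle at (230,200), short at (192,275) and long at (265,288). The red one at (190,378) is the look-alike. The isolator is at (327,204), the cross tray at (470,197) and the bar tray at (467,272). I'll confirm with an enlarged crop and measure.

```bash
python3 - <<'E'
from h import *
im=cv2.imread('pics/top0.png')
c=cv2.resize(im[165:325,160:360],None,fx=4,fy=3.75 if 0 else 4,interpolation=cv2.INTER_CUBIC)[:600]
cv2.imwrite('pics/c0.png',c[:600,:800])
hsv=cv2.cvtColor(im,cv2.COLOR_BGR2HSV)
m=((hsv[...,1]<70)).astype(np.uint8); m[:,:128]=0;m[:,362:]=0;m[:148]=0;m[320:]=0
m=cv2.morphologyEx(m,cv2.MORPH_OPEN,np.ones((3,3)))
n,l,s,ce=cv2.connectedComponentsWithStats(m)
for i in range(1,n):
    if s[i,4]<150: continue
    ys,xs=np.nonzero(l==i); P=np.array([ray('top0',(x,y),.024)[:2] for x,y in zip(xs,ys)])
    c=P.mean(0);w,v=np.linalg.eigh(np.cov(P.T));a=v[:,1];t=(P-c)@a
    if (t**3).mean()<0:a=-a;t=-t   # skew to tip
    print(s[i],'len',np.ptp(t),'mid',(c+a*(t.max()+t.min())/2).round(4),'ang',np.degrees(np.arctan2(a[1],a[0])).round(1),'bore',(c+a*(t.min()+.031)).round(4))
print('iso',ray('top0',(327,204),.06),'can',ray('top0',(382,270),.14),'tape',ray('top0',(335,296),.04))
for n,q in dict(cross=[(422,167),(515,164),(519,227),(427,231)],inl=[(418,240),(513,239),(516,305),(420,307)]).items():
    P=np.array([ray('top0',x,.026) for x in q]);print(n,P.mean(0).round(4),P[:,:2].round(3).tolist())
print('meter',[ray('top0',p,.038)[:2].round(3).tolist() for p in [(272,129),(332,129),(332,160),(272,160)]])
print('box',[ray('top0',p,.15)[:2].round(3).tolist() for p in [(563,287),(605,300),(540,403),(580,427)]])
E
```

```text
[292 148  28   6 165] len 0.062143581618048845 mid [0.7149 0.0953] ang 89.3 bore [0.7149 0.0952]
[208 176  45  51 770] len 0.1409957878504901 mid [0.6035 0.2728] ang 39.7 bore [0.5731 0.2476]
[ 304  181   46   47 1673] len 0.10689783145065831 mid [0.5892 0.0493] ang 176.4 bore [0.6116 0.0479]
[170 256  43  39 716] len 0.11678908493988191 mid [0.4366 0.3575] ang 49.8 bore [0.4189 0.3366]
[237 260  56  58 897] len 0.16508487605643007 mid [0.4037 0.1936] ang 42.9 bore [0.3659 0.1585]
iso [0.58170687 0.04783061 0.06      ] can [ 0.4313526  -0.05832186  0.14      ] tape [0.38148749 0.03332851 0.04      ]
cross [ 0.5995 -0.2769  0.026 ] [[0.671, -0.17], [0.674, -0.381], [0.529, -0.381], [0.524, -0.176]]
inl [ 0.4294 -0.2596  0.026 ] [[0.504, -0.155], [0.503, -0.366], [0.357, -0.364], [0.355, -0.154]]
meter [[0.762, 0.171], [0.76, 0.034], [0.687, 0.035], [0.69, 0.171]]
box [[0.393, -0.405], [0.367, -0.483], [0.177, -0.346], [0.133, -0.418]]
```

View pics/c0.png

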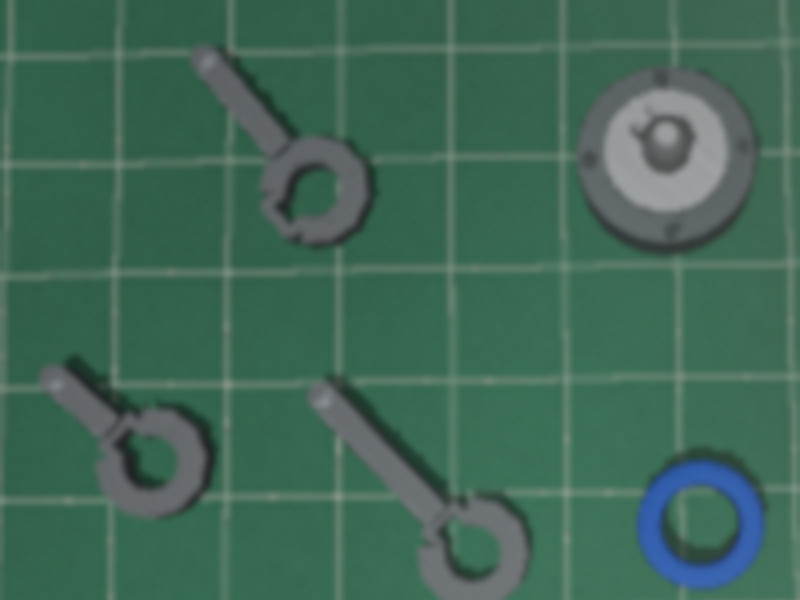

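The crop shows the handle keyways as described: middle one crosswise, the other two in line. The red one isn't in the crop. The key points up-left, at roughly 55° in world. I'll lift and move over the isolator for a closer look.

Call:
servo_tool:
  rows: [85, 0, 0, -1, 0, 0, 0, 85, 0.5, -0.4, -0.8, 0, 0, 0, 85, 0.9, -0.8, 0, 0, 0, 0, 85, 0.9, -0.8, 0, 0, 0, 0, 85, 0.9, -0.8, 0, 0, 0, 0, 85, 0.9, -0.8, 0, 0, 0, 0, 85, 0.9, -0.8, 0, 0, 0, 0, 85, 0.9, -0.8, 0, 0, 0, 0, 85, 0.9, -0.8, 0, 0, 0, 0, 85, 0.9, -0.8, 0, 0, 0, 0]

```text
time: 0.93
tool_pos: [0.3552, -0.3218, 0.2962]
eef_rot: [-0.0, 0.986, 0.164, -0.0]
contact_force: [1.3, 0.0, -0.1]
opening: 0.0849
finger_force: 0.0
```

Call:
servo_tool:
  rows: [85, 0.9, -0.8, 0, 0, 0, 0, 85, 0.9, -0.8, 0, 0, 0, 0, 85, 0.9, -0.8, 0, 0, 0, 0, 85, 0.9, -0.8, 0, 0, 0, 0, 85, 0.9, -0.8, 0, 0, 0, 0, 85, 0.9, -0.8, 0, 0, 0, 0, 85, 0.9, -0.8, 0, 0, 0, 0, 85, 0.5, -0.3, 0, 0, 0, 0, 85, 0, 0, 0, 0, 0, 0]

```text
time: 1.68
tool_pos: [0.4924, -0.0852, 0.2961]
eef_rot: [-0.001, 0.986, 0.168, 0.001]
contact_force: [-0.5, 0.4, -0.3]
opening: 0.085
finger_force: 0.0
```

```bash
python3 - <<'E'
from h import *
s=shot('wrist','w0.png');st=state()
print(st['time'],st['tool_pos'],R.from_quat(np.roll(st['eef_rot'],-1)).as_matrix().round(3).tolist(),st['qpos'].round(2));print(s['world_from_camera'].round(3).tolist(),s['intrinsics'][0])
E
```

```text
1.7333 [ 0.4911999  -0.08786438  0.29591203] [[0.945, 0.328, -0.0], [0.328, -0.945, 0.001], [-0.0, -0.001, -1.0]] [ 0.49  0.29 -0.49  1.73  0.14  1.16 -1.27]
[[0.329, -0.911, -0.248, 0.556], [-0.944, -0.318, -0.085, -0.065], [-0.002, 0.262, -0.965, 0.427], [0.0, 0.0, 0.0, 1.0]] [362.31428649   0.         318.68799704]
```

View pics/w0.png

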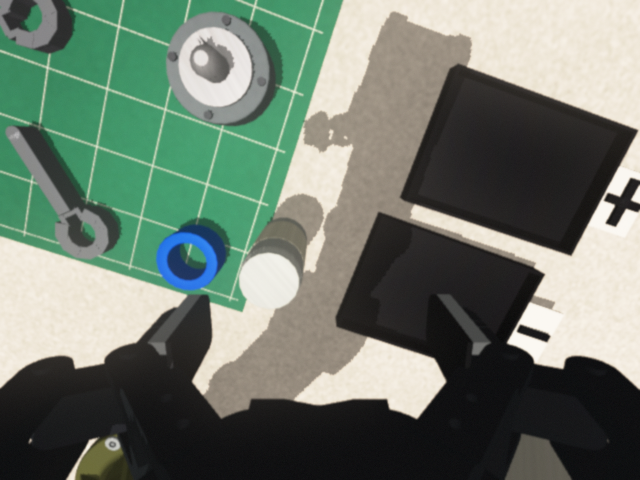

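The wrist view shows the isolator shaft at (210,62), the long handle's hub at (83,230), the can at (270,280) and both trays with their labels. I'll go closer over the isolator and turn towards the key.

Call:
servo_tool:
  rows: [85, 0.9, -0.7, 0.3, 0, 0, 0, 85, 0.9, -0.7, 0.3, 0, 0, 0, 85, 0.9, -0.7, 0.3, 0, 0, 0, 85, 0.9, -0.7, 0.3, 0, 0, 0, 85, 0.9, -0.7, 0.3, 0, 0, 0, 85, 0, 0, 0, 0, 0, -1, 85, 0, 0, 0, 0, 0, -1, 85, 0, 0, 0, 0, 0, -1, 85, 0, 0, 0, 0, 0, -1, 85, 0, 0, 0, 0, 0, 0]

```text
time: 2.57
tool_pos: [0.584, 0.0512, 0.2507]
eef_rot: [0.0, 0.93, 0.367, -0.001]
contact_force: [-0.2, -0.5, 0.1]
opening: 0.0849
finger_force: 0.0
```

```bash
python3 - <<'E'
from h import *
s=shot('wrist','w1.png');st=state()
print(st['time'],st['tool_pos'],R.from_quat(np.roll(st['eef_rot'],-1)).as_matrix().round(3).tolist());print(proj('w1',(.582,.048,.06)),s['world_from_camera'].round(3).tolist())
u,v=proj('w1',(.582,.048,.06)).astype(int)
im=s['image'];a=max(0,v-75);b=max(0,u-100);print('crop origin',b,a)
cv2.imwrite('pics/c1.png',cv2.resize(im[a:a+150,b:b+200],None,fx=4,fy=4,interpolation=cv2.INTER_CUBIC))
E
```

```text
2.6167 [0.58400803 0.05128565 0.25080796] [[0.735, 0.678, -0.001], [0.678, -0.735, -0.001], [-0.001, -0.0, -1.0]]
[318.28669483 218.78246852] [[0.682, -0.705, -0.194, 0.633], [-0.731, -0.657, -0.181, 0.095], [-0.0, 0.266, -0.964, 0.382], [0.0, 0.0, 0.0, 1.0]]
crop origin 218 143
```

View pics/c1.png

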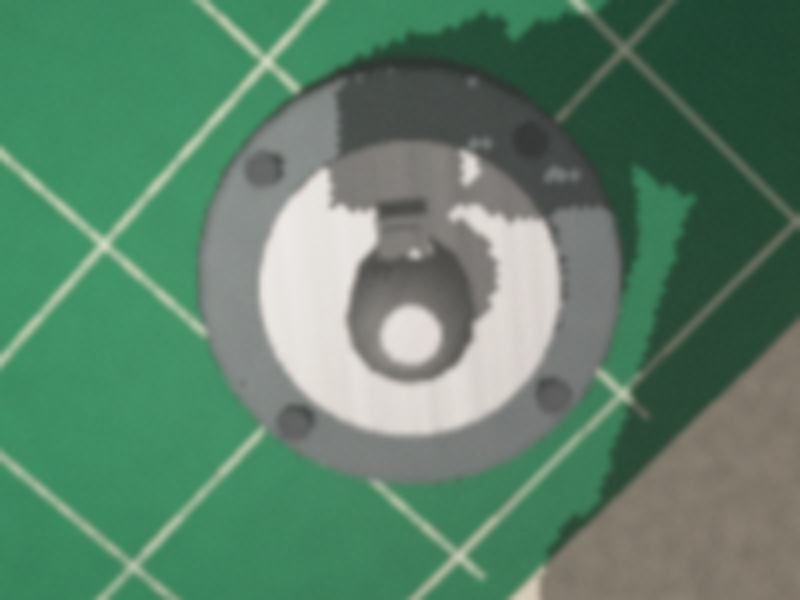

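The crop shows the shoulder disc centred near (410,287), the shaft top at (410,335) and the key's outer end at (401,208). I'll solve for the centre and key angle.

```bash
cat >> h.py <<'E'
def T2(x,y,a): 
    c,s=np.cos(a),np.sin(a); return np.array([[c,-s,x],[s,c,y]])
def w2t(d,st):  # world xyz offset -> tool units
    M=R.from_quat(np.roll(st['eef_rot'],-1)).as_matrix(); return (M.T@np.array(d)/.03).round(2)
E
python3 - <<'E'
from h import *
pc=lambda x,y:(218+x/4,143+y/4)
f='w1'
L=[ray(f,pc(*p),.06) for p in [(259,287),(561,287),(410,138),(410,437)]]
c=np.mean(L,0);print('shoulder',c,np.linalg.norm(L[0]-L[1]),np.linalg.norm(L[2]-L[3]))
t=ray(f,pc(410,335),.102);print('shafttop',t)
h=[ray(f,pc(*p),.052) for p in [(199,275),(621,275),(410,65),(410,484)]];print('housing',np.mean(h,0),np.linalg.norm(h[0]-h[1]),np.linalg.norm(h[2]-h[3]))
for z in(.06,.084): 
    k=ray(f,pc(401,204),z);d=k-c;print(z,np.hypot(*d[:2]),np.degrees(np.arctan2(d[1],d[0])))
c=(c+t)/2
for a in (47,):
    d=np.radians(a)
    for r,w,z in[(21,0,60),(21,5.5,60),(21,-5.5,60),(21,5.5,84),(21,-5.5,84),(21,3.5,88),(21,-3.5,88)]:
        p=[c[0]+(r*np.cos(d)-w*np.sin(d))/1e3,c[1]+(r*np.sin(d)+w*np.cos(d))/1e3,z/1e3]
        print(r,w,z,((proj(f,p)-[218,143])*4).round(0))
E
```

```text
shoulder [0.58569641 0.04870796 0.06      ] 0.0682627180906878 0.0689083546657505
shafttop [0.58516966 0.04848902 0.102     ]
housing [0.58632025 0.04923916 0.052     ] 0.09754118961294293 0.09856051532021487
0.06 0.019462810203698385 48.977566232252485
0.084 0.022966385631412362 47.985531177000105
21 0 60 [403. 198.]
21 5.5 60 [378. 200.]
21 -5.5 60 [428. 196.]
21 5.5 84 [377. 216.]
21 -5.5 84 [430. 213.]
21 3.5 88 [386. 219.]
21 -3.5 88 [420. 216.]
```

Call:
servo_tool:
  rows: [85, 0.4, -1, 0, 0, 0, 0, 85, 0.4, -1, 0, 0, 0, 0, 85, 0.4, -1, 0.1, 0, 0, 0, 85, 0.4, -1, 0.2, 0, 0, 0, 85, 0.4, -1, 0.2, 0, 0, 0, 85, 0.4, -1, 0.2, 0, 0, 0, 85, 0.4, -1, 0.2, 0, 0, 0, 85, 0.3, -1, 0.2, 0, 0, 0, 85, 0.3, -1, 0.2, 0, 0, 0, 60, 0.3, -1, 0.2, 0, 0, 0]

```text
time: 3.45
tool_pos: [0.4611, 0.3486, 0.206]
eef_rot: [0.0, 0.932, 0.363, 0.0]
contact_force: [0.7, 0.2, -0.1]
opening: 0.075
finger_force: 0.0
```

Call:
servo_tool:
  rows: [60, 0.2, -0.8, 0, 0, 0, 0, 50, 0, 0, 0, 0, 0, 0]

```text
time: 3.62
tool_pos: [0.4456, 0.3749, 0.2064]
eef_rot: [-0.002, 0.93, 0.367, -0.0]
contact_force: [0.2, 0.2, 0.8]
opening: 0.0511
finger_force: 0.0
```

```bash
cat >> h.py <<'E'
def fit(f,L,keya,x0,z0=0.0,show=None):
    """fit a flat handle (mid x,y,angle) to the image: grey mask vs model silhouette"""
    from scipy.optimize import minimize
    im=cv2.imread('pics/'+f+'.png'); hsv=cv2.cvtColor(im,cv2.COLOR_BGR2HSV)
    m=((hsv[...,1]<60)).astype(np.uint8)*255
    d=np.load('pics/'+f+'.npz');K,T=d['K'],d['T']
    S=4
    def P(p):
        c=(p-T[:3,3])@T[:3,:3]; c=c@K.T; return c[:,:2]/c[:,2:]
    b=-L/2+.031; th=np.linspace(0,2*np.pi,60)
    hub=np.c_[b+.031*np.cos(th),.031*np.sin(th)]
    ta=np.linspace(-np.pi/2,np.pi/2,15); arm=np.r_[[[b+.029,.008],[b+.029,-.008]],np.c_[L/2-.008+.008*np.cos(ta),.008*np.sin(ta)]]
    bt=np.arcsin(7.5/15.5);tb=np.linspace(bt,2*np.pi-bt,50)
    bore=np.r_[np.c_[.0155*np.cos(tb),.0155*np.sin(tb)],[[.0235,-.0075],[.0235,.0075]]]
    c,s=np.cos(keya),np.sin(keya); bore=bore@np.array([[c,s],[-s,c]])+[b,0]
    def model(q):
        M=T2(*q); out=np.zeros((480*1,640*1),np.uint8)
        def W(pts,z): return P(np.c_[pts@M[:,:2].T+M[:,2],np.full(len(pts),z)])
        def fill(img,pts,v): cv2.fillPoly(img,[np.round(pts*16).astype(np.int32)],v,cv2.LINE_AA,4)
        for pts,zt in((hub,.024),(arm,.030)):
            h=cv2.convexHull(np.r_[W(pts,z0),W(pts,z0+zt)].astype(np.float32))[:,0]; fill(out,h,255)
        A=np.zeros_like(out);B=A.copy();fill(A,W(bore,z0+.0235),255);fill(B,W(bore,z0),255)
        return np.where(cv2.min(A,B)>0,np.minimum(out,255-cv2.min(A,B)),out)
    mm=cv2.GaussianBlur(m,(0,0),1.5).astype(float)
    u,v=P(np.array([[x0[0],x0[1],.02]]))[0]; r=int(L*.8*K[0,0]/np.linalg.norm(T[:3,3]-[x0[0],x0[1],0]))
    sl=np.s_[max(0,int(v)-r):int(v)+r,max(0,int(u)-r):int(u)+r]
    def cost(q):
        q=np.array([q[0]/1e3+x0[0],q[1]/1e3+x0[1],np.radians(q[2])+x0[2]])
        return ((cv2.GaussianBlur(model(q),(0,0),1.5).astype(float)-mm)[sl]**2).mean()
    best=None
    for s in ([0,0,0],[5,0,3],[-4,4,-3]):
        o=minimize(cost,s,method='Nelder-Mead',options=dict(initial_simplex=np.array(s)+np.array([[0,0,0],[4,0,0],[0,4,0],[0,0,4]]),xatol=.05))
        if best is None or o.fun<best.fun: best=o
    o=best;q=np.array([o.x[0]/1e3+x0[0],o.x[1]/1e3+x0[1],np.radians(o.x[2])+x0[2]])
    if show:
        e=cv2.Canny((model(q)>127).astype(np.uint8)*255,50,100); im[e>0]=(0,0,255); cv2.imwrite('pics/'+show,im)
    return q,o.fun,cost([0,0,0])
def grip(q,L,st,g=.081,z=.016):
    """tool moves (units) from the tool to the grip point, g from hub end; turn units"""
    a=q[2];p=q[:2]+(g-L/2)*np.array([np.cos(a),np.sin(a)])
    t=st['tool_pos'];M=R.from_quat(np.roll(st['eef_rot'],-1)).as_matrix();ya=np.arctan2(M[1,0],M[0,0])
    da=(np.degrees(a-ya)+180)%360-180
    print('target',p.round(4),'now',t.round(4),'tool units',w2t([p[0]-t[0],p[1]-t[1],z-t[2]],st),'turn units',(-da/6).round(2),'tilt',M[:,2].round(4))
E
python3 - <<'E'
from h import *
shot('wrist','w2.png');st=state();print(st['time'])
q,c,c0=fit('w2',.110,0,np.array([.44,.357,np.radians(49)]),show='w2f.png');print(q,np.degrees(q[2]),c,c0)
grip(q,.110,st)
E
```

```text
3.6667
[0.43579425 0.35781816 0.84394626] 48.354559062274355 4027.239977055911 5326.696654993359
target [0.4531 0.3772] now [0.4475 0.3722 0.2063] tool units [0.25 0.01 6.34] turn units -0.9 tilt [-8.e-04  9.e-04 -1.e+00]
```

View pics/w2f.png

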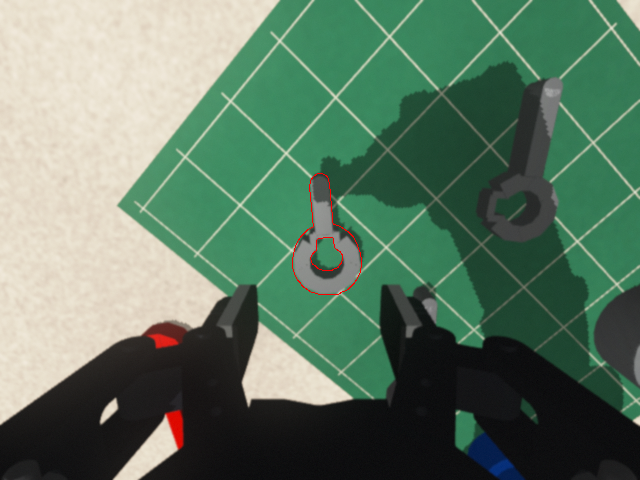

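The overlay outline sits on the short handle (hub at (327,258), tip at (319,180)). I'll descend and grip.

Call:
servo_tool:
  rows: [45, 0.25, 0, 0.5, 0, 0, -0.9, 45, 0, 0, 1, 0, 0, 0, 45, 0, 0, 1, 0, 0, 0, 45, 0, 0, 1, 0, 0, 0, 45, 0, 0, 1, 0, 0, 0, 45, 0, 0, 1, 0, 0, 0, 45, 0, 0, 0.6, 0, 0, 0, 45, 0, 0, 0.2, 0, 0, 0, 0, 0, 0, 0, 0, 0, 0, 0, 0, 0, 0, 0, 0, 0]

```text
time: 4.5
tool_pos: [0.4558, 0.3747, 0.018]
eef_rot: [0.0, 0.913, 0.408, 0.0]
contact_force: [-0.2, 1.5, 0.1]
opening: 0.0218
finger_force: 0.1
```

Call:
servo_tool:
  rows: [0, 0, 0, 0, 0, 0, 0, 0, 0, 0, 0, 0, 0, 0, 0, 0, 0, 0, 0, 0, 0, 0, 0, 0, 0, 0, 0, 0]

```text
time: 4.83
tool_pos: [0.4558, 0.3755, 0.0186]
eef_rot: [-0.0, 0.913, 0.409, 0.001]
contact_force: [0.9, -0.1, 6.1]
opening: 0.0147
finger_force: 61.0
```

Call:
servo_tool:
  rows: [0, 0, 0, -0.6, 0, 0, 0, 0, 0, 0, -1, 0, 0, 0, 0, -0.3, 0.8, -1, 0, 0, 0, 0, -0.3, 0.8, -1, 0, 0, 0, 0, -0.3, 0.8, -1, 0, 0, 0, 0, -0.3, 1, -0.2, 0, 0, 0, 0, -0.3, 1, 0, 0, 0, 0, 0, -0.3, 1, 0, 0, 0, 0, 0, -0.3, 1, 0, 0, 0, 0, 0, -0.3, 1, 0, 0, 0, 0]

```text
time: 5.67
tool_pos: [0.5732, 0.1722, 0.1617]
eef_rot: [0.0, 0.912, 0.409, 0.0]
contact_force: [0.1, -0.1, -1.0]
opening: 0.0149
finger_force: 60.1
```

Call:
servo_tool:
  rows: [0, -0.3, 1, 0, 0, 0, 0, 0, -0.4, 1, 0, 0, 0, 0, 0, -0.4, 1, 0, 0, 0, 0, 0, 0, 0, 0, 0, 0, 0, 0, 0, 0, 0, 0, 0, 0]

```text
time: 6.08
tool_pos: [0.6186, 0.0861, 0.1608]
eef_rot: [0.0, 0.914, 0.407, -0.001]
contact_force: [0.5, 0.2, -2.3]
opening: 0.0149
finger_force: 60.0
```

```bash
cat >> h.py <<'E'
SH=np.array([.5855,.0486]);PSI=np.radians(48)
def toshaft(g,turn=0.,z=.135,st=None):
    st=st or state(); a=PSI-turn; p=SH+g*np.array([np.cos(a),np.sin(a)])
    t=st['tool_pos'];M=R.from_quat(np.roll(st['eef_rot'],-1)).as_matrix();ya=np.arctan2(M[1,0],M[0,0])
    da=(np.degrees(a-ya)+180)%360-180
    print('t',st['time'],'target',p.round(4),'now',t.round(4),'tool units',w2t([p[0]-t[0],p[1]-t[1],z-t[2]],st),'turn units',(-da/6).round(2),'F',st['contact_force'].round(1),'tau',st['ft_torque'].round(2),'op',st['opening'])
E
python3 - <<'E'
from h import *
shot('wrist','w3.png');shot('top','t3.png');shot('scene','s3.png');toshaft(.0515,z=.14)
a=cv2.imread('pics/w3.png')[:,:];
t=cv2.imread('pics/t3.png');u,v=proj('t3',(.6,.065,.1)).astype(int);
s=cv2.imread('pics/s3.png');u2,v2=proj('s3',(.6,.065,.1)).astype(int)
c=[cv2.resize(i[y-45:y+45,x-40:x+40],(400,450),interpolation=cv2.INTER_CUBIC) for i,x,y in((t,u,v),(s,u2,v2))]
cv2.imwrite('pics/c3.png',np.hstack(c))
E
```

```text
t 6.2333 target [0.62   0.0869] now [0.6174 0.0906 0.1615] tool units [-0.04  0.15  0.72] turn units 0.07 F [-0.3  0.5 -2.1] tau [ 0.06 -0.05  0.04] op 0.015131108965118914
```

View pics/c3.png

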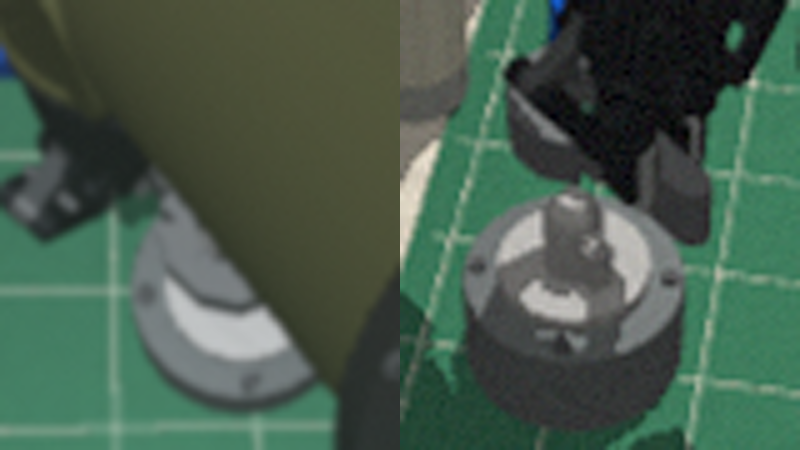

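The right half of the crop (scene camera) shows the hub overhead; the left one shows it mostly hidden by the arm. I'll check how noisy the pose readings are.

```bash
python3 - <<'E'
from h import *
for k in range(6):
    s=snapshot('wrist');st=state();M=R.from_quat(np.roll(st['eef_rot'],-1)).as_matrix()
    T=s['world_from_camera'];c=T[:3,3]
    print(st['tool_pos'].round(4),(2*np.degrees(np.arctan2(st['eef_rot'][2],st['eef_rot'][1]))).round(2),c.round(4),(M.T@(c-st['tool_pos'])).round(4),st['qpos'].round(4))
for f in('w0','w1','w2','w3'):
    T=np.load('pics/'+f+'.npz')['T'];print(f,T[:3,3].round(4),np.degrees(np.arctan2(-T[1,1],-T[0,1])).round(2))
E
```

```text
[0.6174 0.0909 0.1616] 48.42 [0.6621 0.1389 0.2925] [ 0.0656  0.0015 -0.1309] [ 0.1873  0.6306 -0.6296  1.6117  0.4144  1.0362 -1.2906]
[0.6175 0.0908 0.1615] 48.43 [0.6621 0.1391 0.2926] [ 0.0658  0.0012 -0.131 ] [ 0.1871  0.6306 -0.6294  1.6116  0.4145  1.0362 -1.2905]
[0.6175 0.0906 0.1615] 48.42 [0.6621 0.1391 0.2926] [ 0.0659  0.0011 -0.1311] [ 0.1872  0.6307 -0.6291  1.6115  0.4146  1.0363 -1.2904]
[0.6176 0.0904 0.1615] 48.4 [0.6622 0.139  0.2926] [ 0.0659  0.001  -0.1311] [ 0.1873  0.6307 -0.6289  1.6113  0.4147  1.0363 -1.2904]
[0.6178 0.0902 0.1615] 48.38 [0.6623 0.1388 0.2925] [ 0.0659  0.001  -0.131 ] [ 0.1875  0.6308 -0.6287  1.6112  0.4148  1.0363 -1.2904]
[0.6178 0.09   0.1614] 48.36 [0.6624 0.1385 0.2925] [ 0.0659  0.001  -0.1311] [ 0.1877  0.6309 -0.6285  1.6111  0.4148  1.0363 -1.2903]
w0 [ 0.5557 -0.0651  0.4273] 19.26
w1 [0.6333 0.0953 0.3816] 42.99
w2 [0.495  0.4185 0.3374] 43.06
w3 [0.6637 0.1343 0.2917] 47.94
```

Call:
servo_tool:
  rows: [0, 0, 0, 0.6, 0, 0, 0, 0, 0, 0, 0.4, 0, 0, 0, 0, 0, 0, 0, 0, 0, 0, 0, 0, 0, 0, 0, 0, 0, 0, 0, 0, 0, 0, 0, 0]

```text
time: 6.95
tool_pos: [0.6182, 0.0895, 0.1316]
eef_rot: [-0.0, 0.912, 0.409, 0.0]
contact_force: [0.7, 0.3, -1.4]
opening: 0.0148
finger_force: 59.9
```

```bash
python3 - <<'E'
from h import *
toshaft(.0515,z=.079);snapshot('wrist');toshaft(.0515,z=.079)
E
```

```text
t 6.95 target [0.62   0.0869] now [0.6182 0.0895 0.1316] tool units [-0.02  0.1   1.75] turn units 0.05 F [ 0.7  0.3 -1.4] tau [ 0.01 -0.06  0.03] op 0.014789038126854016
t 7.0 target [0.62   0.0869] now [0.6184 0.0895 0.1319] tool units [-0.03  0.1   1.76] turn units 0.05 F [ 0.4  0.3 -1. ] tau [ 0.04 -0.05  0.02] op 0.014643782957244306
```

Call:
servo_tool:
  rows: [0, 0, 0.1, 0.2, 0, 0, 0, 0, 0, 0, 0.3, 0, 0, 0, 0, 0, 0, 0.3, 0, 0, 0, 0, 0, 0, 0.3, 0, 0, 0]

```text
time: 7.33
tool_pos: [0.6196, 0.0868, 0.0971]
eef_rot: [-0.0, 0.913, 0.409, -0.001]
contact_force: [-1.6, -1.4, -1.2]
opening: 0.0149
finger_force: 60.0
```

```bash
python3 - <<'E'
from h import *
toshaft(.0515,z=.079)
E
```

```text
t 7.3333 target [0.62   0.0869] now [0.6196 0.0868 0.0971] tool units [0.01 0.01 0.6 ] turn units 0.05 F [-1.6 -1.4 -1.2] tau [-0.11  0.27 -0.07] op 0.014882835464293254
```

Call:
servo_tool:
  rows: [0, 0, 0, 0.3, 0, 0, 0, 0, 0, 0, 0.2, 0, 0, 0, 0, 0, 0, 0.1, 0, 0, 0, 0, 0, 0, 0.1, 0, 0, 0, 0, 0, 0, 0, 0, 0, 0]

```text
time: 7.75
tool_pos: [0.6195, 0.0871, 0.0784]
eef_rot: [0.0, 0.912, 0.409, -0.001]
contact_force: [-6.4, -2.2, 10.0]
opening: 0.0149
finger_force: 61.5
```

```bash
python3 - <<'E'
from h import *
toshaft(.0515,z=.0786)
E
```

```text
t 7.75 target [0.62   0.0869] now [0.6195 0.0871 0.0784] tool units [ 0.    0.02 -0.01] turn units 0.05 F [-6.4 -2.2 10. ] tau [-0.59  1.61 -0.1 ] op 0.014852009969132425
```

Fully home: tool z 0.078, 10 N upward. I'll hold briefly, then take it off.

Call:
servo_tool:
  rows: [0, 0, 0, 0.1, 0, 0, 0, 0, 0, 0, 0, 0, 0, 0, 0, 0, 0, 0, 0, 0, 0, 0, 0, 0, 0, 0, 0, 0, 0, 0, 0, 0, 0, 0, 0, 0, 0, 0, 0, 0, 0, 0, 0, 0, 0, 0, 0, 0, 0, 0, 0, 0, 0, 0, 0, 0, 0, 0, 0, 0, 0, 0, 0, 0, 0, 0, 0, 0, 0, 0]

```text
time: 8.58
tool_pos: [0.6198, 0.0874, 0.0778]
eef_rot: [0.001, 0.913, 0.409, 0.0]
contact_force: [-12.5, -3.3, 27.9]
opening: 0.0146
finger_force: 64.9
```

```bash
python3 - <<'E'
from h import *
toshaft(.0515,z=.0786)
for n,q in dict(inl=[(378,212),(543,272),(337,325)],cross=[(457,65),(638,129),(571,254),(402,197)]).items():
    print(n,[ray('w0',p,.026)[:2].round(4).tolist() for p in q])
E
```

```text
t 8.5833 target [0.62   0.0869] now [0.6198 0.0874 0.0778] tool units [-0.01  0.02 -0.03] turn units 0.05 F [-12.5  -3.3  27.9] tau [-0.84  2.83 -0.19] op 0.014612128612850347
inl [[0.504, -0.153], [0.5013, -0.3625], [0.3564, -0.1576]]
cross [[0.6713, -0.1726], [0.6777, -0.3797], [0.5317, -0.3824], [0.5285, -0.1719]]
```

Call:
servo_tool:
  rows: [0, 0, 0, -0.4, 0, 0, 0, 0, 0, 0, -0.6, 0, 0, 0, 0, 0, 0, -0.8, 0, 0, 0, 0, 0, 0, -0.8, 0, 0, 0, 0, 0, 0, -0.8, 0, 0, -0.5, 0, 0, 0, -0.2, 0, 0, -1, 0, 0, 0, 0, 0, 0, -1, 0, 0, 0, 0, 0, 0, -1, 0, 0, 0, 0, 0, 0, -1, 0, 0, 0, 0, 0, 0, -1]

```text
time: 9.42
tool_pos: [0.6209, 0.0874, 0.1828]
eef_rot: [0.0, 0.757, 0.653, 0.001]
contact_force: [0.0, -0.0, -1.2]
opening: 0.0147
finger_force: 60.4
```

Call:
servo_tool:
  rows: [0, 0, 0, 0, 0, 0, -1, 0, 0, 0, 0, 0, 0, -0.6]

```text
time: 9.58
tool_pos: [0.6209, 0.0873, 0.1826]
eef_rot: [0.0, 0.7, 0.715, 0.001]
contact_force: [0.0, -1.1, -1.5]
opening: 0.0147
finger_force: 60.4
```

Call:
servo_tool:
  rows: [0, -0.9, -0.5, 0, 0, 0, 0, 0, -0.9, -0.5, 0, 0, 0, 0, 0, -0.9, -0.5, 0, 0, 0, 0, 0, -0.9, -0.5, 0, 0, 0, 0, 0, -0.9, -0.5, 0, 0, 0, 0, 0, -0.9, -0.5, 0, 0, 0, 0, 0, -0.9, -0.5, 0, 0, 0, 0, 0, -0.9, -0.5, 0, 0, 0, 0, 0, -0.9, -0.5, 0, 0, 0, 0, 0, -0.9, -0.5, 0, 0, 0, 0]

```text
time: 10.42
tool_pos: [0.4744, -0.1864, 0.1828]
eef_rot: [0.001, 0.702, 0.713, 0.0]
contact_force: [0.9, -0.9, -2.3]
opening: 0.0149
finger_force: 60.3
```

Call:
servo_tool:
  rows: [0, -0.4, -0.4, 0, 0, 0, 0, 0, 0, 0, 0.5, 0, 0, 0, 0, 0, 0, 1, 0, 0, 0, 0, 0, 0, 1, 0, 0, 0, 0, 0, 0, 1, 0, 0, 0, 0, 0, 0, 0.5, 0, 0, 0, 0, 0, 0, 0, 0, 0, 0]

```text
time: 11.0
tool_pos: [0.4615, -0.1969, 0.0597]
eef_rot: [-0.002, 0.701, 0.713, -0.0]
contact_force: [-0.6, 0.4, -1.5]
opening: 0.0151
finger_force: 60.2
```

Call:
servo_tool:
  rows: [0, 0, 0, 0.6, 0, 0, 0, 0, 0, 0, 0.4, 0, 0, 0, 0, 0, 0, 0.2, 0, 0, 0, 0, 0, 0, 0.1, 0, 0, 0, 30, 0, 0, 0, 0, 0, 0, 30, 0, 0, 0, 0, 0, 0, 30, 0, 0, 0, 0, 0, 0, 30, 0, 0, 0, 0, 0, 0]

```text
time: 11.67
tool_pos: [0.4633, -0.1975, 0.0241]
eef_rot: [0.001, 0.702, 0.713, 0.0]
contact_force: [-1.1, 0.2, -0.6]
opening: 0.0298
finger_force: 0.0
```

Call:
servo_tool:
  rows: [30, 0, 0, -1, 0, 0, 0, 30, 0, 0, -1, 0, 0, 0, 30, 0.5, 0.3, -1, 0, 0, 0, 30, 0.7, 0.3, -1, 0, 0, 0, 30, 0.7, 0.3, -1, 0, 0, 0, 30, 0.9, 0.3, -0.8, 0, 0, 0, 50, 1, 0.3, 0, 0, 0, 0, 50, 1, 0.3, 0, 0, 0, 0, 50, 1, 0.3, 0, 0, 0, 0, 50, 1, 0.3, 0, 0, 0, 0]

```text
time: 12.5
tool_pos: [0.5317, 0.0091, 0.1981]
eef_rot: [0.001, 0.702, 0.712, 0.0]
contact_force: [0.6, -0.7, 0.1]
opening: 0.05
finger_force: 0.0
```

```bash
python3 - <<'E'
from h import *
st=state();print(st['tool_pos'],st['qpos'].round(2))
E
```

```text
[0.53173567 0.00913601 0.19807712] [ 0.53  0.52 -0.9   1.81  0.47  1.04 -0.54]
```

Call:
servo_tool:
  rows: [50, 0.9, 0.3, 0, 0, 0, -1, 50, 0.86, 0.39, 0, 0, 0, -1, 50, 0.82, 0.48, 0, 0, 0, -1, 50, 0.76, 0.56, 0, 0, 0, -1, 50, 0.7, 0.64, 0, 0, 0, -1, 50, 0.63, 0.71, 0, 0, 0, -1, 50, 0.55, 0.77, 0, 0, 0, -1, 50, 0.47, 0.82, 0, 0, 0, -1, 50, 0.38, 0.86, 0, 0, 0, -1, 50, 0.29, 0.9, 0, 0, 0, -1]

```text
time: 13.33
tool_pos: [0.6169, 0.2797, 0.1977]
eef_rot: [0.0, 0.249, 0.969, 0.0]
contact_force: [0.3, 0.4, 0.4]
opening: 0.0498
finger_force: 0.0
```

Call:
servo_tool:
  rows: [50, 0, 0, 0, 0, 0, -1, 50, 0, 0, 0, 0, 0, -1, 50, 0, 0, 0, 0, 0, -1, 50, 0, 0, 0, 0, 0, -1, 50, 0, 0, 0, 0, 0, -1, 50, 0, 0, 0, 0, 0, -1, 50, 0, 0, 0, 0, 0, -1, 50, 0, 0, 0, 0, 0, -1, 50, 0, 0, 0, 0, 0, -1, 50, 0, 0, 0, 0, 0, -1]

```text
time: 14.17
tool_pos: [0.6166, 0.2784, 0.1978]
eef_rot: [0.0, -0.269, 0.963, -0.0]
contact_force: [0.7, -0.6, -1.0]
opening: 0.05
finger_force: 0.0
```

Call:
servo_tool:
  rows: [50, 0, 0, 0, 0, 0, -1, 50, 0, 0, 0, 0, 0, 0]

```text
time: 14.33
tool_pos: [0.6167, 0.2783, 0.1974]
eef_rot: [-0.0, -0.318, 0.948, 0.0]
contact_force: [0.1, 1.1, -0.2]
opening: 0.0501
finger_force: 0.0
```

```bash
python3 - <<'E'
from h import *
shot('wrist','w4.png');st=state();print(st['time'],st['tool_pos'],st['qpos'].round(2))
q,c,c0=fit('w4',.136,np.pi/2,np.array([.607,.273,np.radians(40)]),show='w4f.png');print(q,np.degrees(q[2]),c,c0)
grip(q,.136,st)
E
```

```text
14.3833 [0.61659843 0.27845285 0.19738654] [ 0.13  0.92 -1.32  1.41  0.88  1.48  1.05]
[0.6028984  0.2731167  0.68592104] 39.30038046278717 4629.617099971272 5521.639992099971
target [0.613  0.2814] now [0.6166 0.2785 0.1974] tool units [0.04 0.15 6.05] turn units 29.58 tilt [-3.e-04  3.e-04 -1.e+00]
```

View pics/w4f.png

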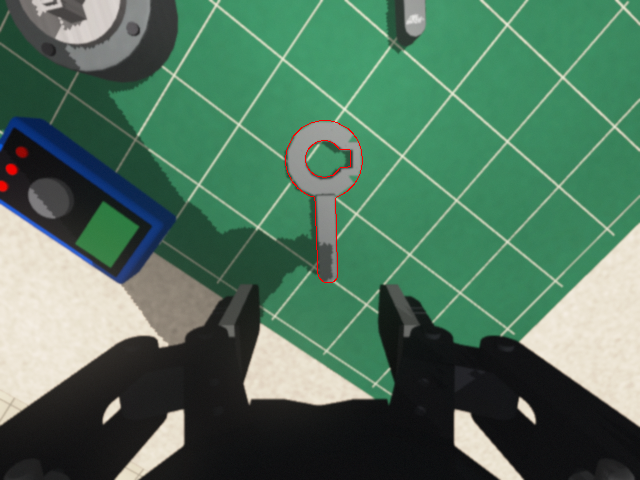

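The overlay fits the middle handle (hub at (324,160), keyway to the right, tip at (327,278)). I'll grip it with the tool flipped.

Call:
servo_tool:
  rows: [45, 0, 0.15, 0.5, 0, 0, -0.4, 45, 0, 0, 1, 0, 0, 0, 45, 0, 0, 1, 0, 0, 0, 45, 0, 0, 1, 0, 0, 0, 45, 0, 0, 1, 0, 0, 0, 45, 0, 0, 1, 0, 0, 0, 45, 0, 0, 0.4, 0, 0, 0, 45, 0, 0, 0.1, 0, 0, 0, 0, 0, 0, 0, 0, 0, 0, 0, 0, 0, 0, 0, 0, 0]

```text
time: 15.22
tool_pos: [0.6142, 0.2832, 0.019]
eef_rot: [0.001, -0.336, 0.942, 0.001]
contact_force: [-0.1, 0.5, 0.6]
opening: 0.0219
finger_force: 0.0
```

Call:
servo_tool:
  rows: [0, 0, 0, 0, 0, 0, 0, 0, 0, 0, 0, 0, 0, 0, 0, 0, 0, 0, 0, 0, 0, 0, 0, 0, 0, 0, 0, 0]

```text
time: 15.55
tool_pos: [0.6146, 0.2832, 0.0195]
eef_rot: [0.001, -0.336, 0.942, 0.0]
contact_force: [0.0, -0.6, 6.7]
opening: 0.0149
finger_force: 60.8
```

```bash
python3 - <<'E'
from h import *
shot('wrist','w5.png');st=state();print(st['time'],st['tool_pos'],st['qpos'].round(2),np.degrees(2*np.arctan2(st['eef_rot'][2],st['eef_rot'][1])))
q,c,c0=fit('w5',.136,np.pi/2,np.array([.6029,.2731,.686]));a=q[2]
b=q[:2]-.038*np.array([np.cos(a),np.sin(a)]);d=st['tool_pos'][:2]-b
print(q,np.degrees(a),'g',d@[np.cos(a),np.sin(a)],d@[-np.sin(a),np.cos(a)])
E
```

```text
15.6 [0.61456776 0.28321591 0.01953733] [ 0.1   1.1  -1.21  1.58  1.08  1.24  0.95] 219.28423209251568
[0.60376453 0.27212261 0.67692309] 38.78483623677379 g 0.053369974808764306 0.0018801487761882472
```

Call:
servo_tool:
  rows: [0, 0, 0, -0.6, 0, 0, 0, 0, 0, 0, -1, 0, 0, 0, 0, 0, 0, -1, 0, 0, 0, 0, 0, 0, -1, 0, 0, 0, 0, 0, 0, -1, 0, 0, 0, 0, 0.54, -0.72, -0.2, 0, 0, 1, 0, 0.46, -0.78, 0, 0, 0, 1, 0, 0.38, -0.82, 0, 0, 0, 1, 0, 0.29, -0.85, 0, 0, 0, 1, 0, 0.2, -0.88, 0, 0, 0, 1]

```text
time: 16.43
tool_pos: [0.6196, 0.1459, 0.1628]
eef_rot: [0.0, -0.079, 0.997, -0.0]
contact_force: [0.5, -0.1, -1.3]
opening: 0.0145
finger_force: 59.7
```

Call:
servo_tool:
  rows: [0, 0.1, -0.9, 0, 0, 0, 1, 0, 0.01, -0.9, 0, 0, 0, 1, 0, -0.08, -0.9, 0, 0, 0, 1, 0, -0.18, -0.88, 0, 0, 0, 1, 0, -0.27, -0.86, 0, 0, 0, 1, 0, 0, 0, 0, 0, 0, 1, 0, 0, 0, 0, 0, 0, 1, 0, 0, 0, 0, 0, 0, 1, 0, 0, 0, 0, 0, 0, 0.5, 0, 0, 0, 0, 0, 0, 0]

```text
time: 17.27
tool_pos: [0.6261, 0.0122, 0.1629]
eef_rot: [0.001, 0.357, 0.934, 0.0]
contact_force: [1.1, 0.1, -1.3]
opening: 0.0146
finger_force: 59.7
```

Call:
servo_tool:
  rows: [0, 0, 0, 0, 0, 0, 0, 0, 0, 0, 0, 0, 0, 0]

```text
time: 17.43
tool_pos: [0.6262, 0.0121, 0.162]
eef_rot: [0.0, 0.355, 0.935, 0.0]
contact_force: [-1.0, 0.2, -1.1]
opening: 0.0146
finger_force: 59.7
```

```bash
cat >> h.py <<'E'
def toshaft_flip(g,z):
    st=state();a=PSI-np.pi/2;p=SH+g*np.array([np.cos(a),np.sin(a)]);t=st['tool_pos']
    ya=np.degrees(2*np.arctan2(st['eef_rot'][2],st['eef_rot'][1]))
    print('t',st['time'],'target',p.round(4),'now',t.round(4),'units',w2t([p[0]-t[0],p[1]-t[1],z-t[2]],st),'turn',((ya-138)/6).round(2),'F',st['contact_force'].round(1),'op',st['opening'].round(4),st['qpos'].round(2))
E
python3 - <<'E'
from h import *
shot('wrist','w6.png');toshaft_flip(.0535,.0795)
E
```

```text
Traceback (most recent call last):
  File "h.py", line 69, in toshaft_flip
    print('t',st['time'],'target',p.round(4),'now',t.round(4),'units',w2t([p[0]-t[0],p[1]-t[1],z-t[2]],st),'turn',((ya-138)/6).round(2),'F',st['contact_force'].round(1),'op',st['opening'].round(4),st['qpos'].round(2))
                                                                                                                                                                              ^^^^^^^^^^^^^^^^^^^
AttributeError: 'float' object has no attribute 'round'
```

View pics/w6.png

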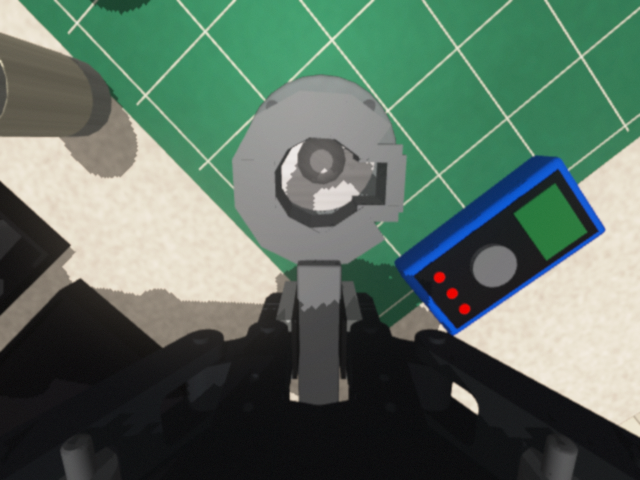

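The wrist view shows the middle handle held over the shaft (shaft top at (321,160), bore about (322,183), keyway to the right). I'll check numerically.

```bash
sed -i "s/st\['opening'\].round(4)/st['opening']/" h.py; python3 - <<'E'
from h import *
print('shaft',ray('w6',(321,160),.102),'hub L/R/top',[ray('w6',p,.1665)[:2].round(4).tolist() for p in((234,180),(407,180))])
toshaft_flip(.0535,.0795)
# predicted hub centre/bore rim in image if g=.0535
a=PSI-np.pi/2;st=state();yaw=2*np.arctan2(st['eef_rot'][2],st['eef_rot'][1]);b=st['tool_pos'][:2]+.0535*np.array([np.cos(yaw),np.sin(yaw)]);print('bore',b)
for th in(0,90,180,270):print(proj('w6',(*(b+.0155*np.array([np.cos(yaw+np.radians(th)),np.sin(yaw+np.radians(th))])),.1665)).round(0),proj('w6',(*(b+.031*np.array([np.cos(yaw+np.radians(th)),np.sin(yaw+np.radians(th))])),.1665)).round(0))
E
```

```text
shaft [0.58489993 0.04899963 0.102     ] hub L/R/top [[0.5671, 0.024], [0.6069, 0.0688]]
t 17.4833 target [0.6253 0.0128] now [0.6262 0.0121 0.1617] units [ 0.04 -0.    2.74] turn 0.07 F [ 0.2  0.9 -0.4] op 0.01516985673861551 [ 0.52  0.77 -1.07  1.6   0.72  1.2   0.14]
bore [0.58616301 0.04762043]
[322. 129.] [322.  79.]
[277. 176.] [232. 176.]
[322. 220.] [322. 261.]
[367. 176.] [411. 176.]
```

Call:
servo_tool:
  rows: [0, 0.08, 0, 0.6, 0, 0, 0.05, 0, 0, 0, 0.6, 0, 0, 0, 0, 0, 0, 0.3, 0, 0, 0, 0, 0, 0, 0.3, 0, 0, 0, 0, 0, 0, 0.3, 0, 0, 0]

```text
time: 17.9
tool_pos: [0.6245, 0.0139, 0.0979]
eef_rot: [-0.0, 0.358, 0.934, 0.0]
contact_force: [-1.4, 0.4, -0.3]
opening: 0.0149
finger_force: 59.9
```

```bash
python3 - <<'E'
from h import *
toshaft_flip(.052,.0795)
E
```

```text
t 17.9 target [0.6241 0.0138] now [0.6245 0.0139 0.0979] units [ 0.01 -0.01  0.61] turn 0.0 F [-1.4  0.4 -0.3] op 0.014928148477585555 [ 0.49  0.83 -1.02  1.68  0.79  1.1   0.07]
```

Already over the key (underside ≈ 0.078). I'll press it home and hold.

Call:
servo_tool:
  rows: [0, 0, 0, 0.3, 0, 0, 0, 0, 0, 0, 0.2, 0, 0, 0, 0, 0, 0, 0.1, 0, 0, 0, 0, 0, 0, 0.1, 0, 0, 0, 0, 0, 0, 0, 0, 0, 0, 0, 0, 0, 0, 0, 0, 0]

```text
time: 18.4
tool_pos: [0.6243, 0.0137, 0.0792]
eef_rot: [0.001, 0.358, 0.934, -0.0]
contact_force: [-5.7, -2.6, 12.1]
opening: 0.0146
finger_force: 61.7
```

Call:
servo_tool:
  rows: [0, 0, 0, 0.05, 0, 0, 0, 0, 0, 0, 0, 0, 0, 0, 0, 0, 0, 0, 0, 0, 0, 0, 0, 0, 0, 0, 0, 0, 0, 0, 0, 0, 0, 0, 0, 0, 0, 0, 0, 0, 0, 0, 0, 0, 0, 0, 0, 0, 0, 0, 0, 0, 0, 0, 0, 0, 0, 0, 0, 0, 0, 0, 0]

```text
time: 19.15
tool_pos: [0.6245, 0.0137, 0.079]
eef_rot: [0.001, 0.358, 0.934, -0.0]
contact_force: [-8.6, -4.2, 21.9]
opening: 0.0149
finger_force: 63.2
```

Call:
servo_tool:
  rows: [0, 0, 0, -0.4, 0, 0, 0, 0, 0, 0, -0.6, 0, 0, 0, 0, 0, 0, -0.8, 0, 0, 0, 0, 0, 0, -0.8, 0, 0, 0, 0, 0, 0, -0.8, 0, 0, 0, 0, -0.57, -0.73, -0.2, 0, 0, 1, 0, -0.64, -0.67, 0, 0, 0, 1, 0, -0.71, -0.6, 0, 0, 0, 1, 0, -0.77, -0.52, 0, 0, 0, 1, 0, -0.82, -0.44, 0, 0, 0, 1]

```text
time: 19.98
tool_pos: [0.6144, -0.1268, 0.1845]
eef_rot: [0.001, 0.59, 0.808, 0.0]
contact_force: [1.1, -0.2, -1.6]
opening: 0.0149
finger_force: 59.8
```

Call:
servo_tool:
  rows: [0, -0.86, -0.35, 0, 0, 0, 1, 0, -0.89, -0.26, 0, 0, 0, 1, 0, -0.92, -0.17, 0, 0, 0, 1, 0, -0.93, -0.07, 0, 0, 0, 0, 0, -0.93, -0.07, 0, 0, 0, 0, 0, -0.93, -0.07, 0, 0, 0, 0, 0, 0, 0, 0.5, 0, 0, 0, 0, 0, 0, 1, 0, 0, 0, 0, 0, 0, 1, 0, 0, 0, 0, 0, 0, 1, 0, 0, 0]

```text
time: 20.82
tool_pos: [0.6021, -0.2931, 0.0785]
eef_rot: [0.001, 0.707, 0.707, 0.0]
contact_force: [1.0, -0.7, -1.6]
opening: 0.0147
finger_force: 59.9
```

Call:
servo_tool:
  rows: [0, 0, 0, 0.8, 0, 0, 0, 0, 0, 0, 0.6, 0, 0, 0, 0, 0, 0, 0.3, 0, 0, 0, 0, 0, 0, 0.1, 0, 0, 0, 30, 0, 0, 0, 0, 0, 0, 30, 0, 0, 0, 0, 0, 0, 30, 0, 0, 0, 0, 0, 0, 30, 0, 0, 0, 0, 0, 0]

```text
time: 21.48
tool_pos: [0.6026, -0.2927, 0.0263]
eef_rot: [0.001, 0.707, 0.707, 0.0]
contact_force: [-0.3, -0.0, 0.1]
opening: 0.0303
finger_force: 0.0
```

```bash
python3 - <<'E'
from h import *
st=state();print(st['tool_pos'],st['qpos'].round(2))
E
```

```text
[ 0.6026453  -0.29274605  0.02631112] [ 0.84  0.9  -0.78  1.6   0.74  0.96 -0.2 ]
```

Call:
servo_tool:
  rows: [30, 0, 0, -1, 0, 0, 0, 30, 0, 0, -1, 0, 0, 0, 30, 0.95, -0.39, -0.8, 0, 0, 0, 30, 0.95, -0.39, -0.8, 0, 0, 0, 30, 0.95, -0.39, -0.8, 0, 0, 0, 30, 0.95, -0.39, -0.8, 0, 0, 0, 30, 0.95, -0.39, -0.6, 0, 0, 0, 30, 0.95, -0.39, 0, 0, 0, 0, 50, 0.95, -0.39, 0, 0, 0, 0, 50, 0.95, -0.39, 0, 0, 0, 0]

```text
time: 22.32
tool_pos: [0.5078, -0.0632, 0.2001]
eef_rot: [0.001, 0.707, 0.707, 0.0]
contact_force: [0.5, 0.4, 0.7]
opening: 0.0502
finger_force: 0.0
```

Call:
servo_tool:
  rows: [50, 0.95, -0.39, 0, 0, 0, 0, 50, 0.95, -0.39, 0, 0, 0, 1, 50, 0.91, -0.49, 0, 0, 0, 1, 50, 0.86, -0.58, 0, 0, 0, 1, 50, 0.79, -0.67, 0, 0, 0, 1, 50, 0.72, -0.74, 0, 0, 0, 1, 50, 0.63, -0.82, 0, 0, 0, 1, 50, 0.55, -0.88, 0, 0, 0, 1, 50, 0.45, -0.93, 0, 0, 0, 1, 50, 0, 0, 0, 0, 0, 0]

```text
time: 23.15
tool_pos: [0.4002, 0.2008, 0.2005]
eef_rot: [-0.001, 0.933, 0.359, 0.002]
contact_force: [0.3, 0.0, -0.0]
opening: 0.0501
finger_force: 0.0
```

Call:
servo_tool:
  rows: [50, 0, 0, 0, 0, 0, 0, 50, 0, 0, 0, 0, 0, 0]

```text
time: 23.32
tool_pos: [0.403, 0.1936, 0.1993]
eef_rot: [0.0, 0.933, 0.359, 0.0]
contact_force: [0.7, -0.2, -0.3]
opening: 0.0497
finger_force: 0.0
```

```bash
python3 - <<'E'
from h import *
shot('wrist','w7.png');st=state();print(st['time'],st['tool_pos'],st['qpos'].round(2))
q,c,c0=fit('w7',.160,0,np.array([.4037,.1936,np.radians(42.3)]),show='w7f.png');print(q,np.degrees(q[2]),c,c0)
grip(q,.160,st)
E
```

```text
23.3667 [0.40326667 0.19296656 0.19905198] [ 0.08  0.35 -0.77  2.01  0.31  0.91 -1.7 ]
[0.40259799 0.19320032 0.75413185] 43.208572451056966 14278.271644733337 14359.196574138206
target [0.4033 0.1939] now [0.4033 0.193  0.1991] tool units [ 0.02 -0.03  6.1 ] turn units -0.2 tilt [ 7.e-04 -5.e-04 -1.e+00]
```

```bash
sed -e 's/im=cv2.imread(.pics.*hsv=cv2.cvtColor(im,cv2.COLOR_BGR2HSV)/im=cv2.imread("pics\/"+f+".png"); hsv=cv2.cvtColor(im,cv2.COLOR_BGR2HSV); keep=cv2.erode((hsv[...,2]>45).astype(np.uint8),np.ones((9,9)))/' -e 's/-mm)\[sl\]/-mm)[sl]*keep[sl]/' h.py > h2.py; python3 - <<'E'
from h2 import *
for x0 in ([.4037,.1936,np.radians(42.3)],[.400,.197,np.radians(43)],[.406,.19,np.radians(43)]):
    q,c,c0=fit('w7',.160,0,np.array(x0),show='w7f.png');print(q.round(4),np.degrees(q[2]),c,c0)
for z,p in((.03,.072),):
    print('tip px',proj('w7',(q[0]+.08*np.cos(q[2]),q[1]+.08*np.sin(q[2]),.03)),'bore px',proj('w7',(q[0]-.05*np.cos(q[2]),q[1]-.05*np.sin(q[2]),.024)))
E
```

```text
[ 0.2344 -0.0501  1.5582] 89.27942386831273 -61.47288081410837 -42.65724066279503
[ 0.2772 -0.1034  1.5358] 87.99679926840425 -64.44436304544728 -45.57457776120198
[ 0.2119  0.167  -0.9995] -57.26733227834016 -59.70391336778731 -40.880214715754704
tip px [286.93887908 394.08831011] bore px [155.13590983 371.570497  ]
```

```bash
sed -i 's/return ((cv2.Gauss\(.*\)\[sl\]\*keep\[sl\]\*\*2).mean()/return ((cv2.Gauss\1[sl]**2)*keep[sl]).mean()/' h2.py; grep -n keep h2.py | tail -1; python3 - <<'E'
from h2 import *
for x0 in ([.4037,.1936,np.radians(42.3)],[.400,.197,np.radians(43)],[.406,.19,np.radians(43)]):
    q,c,c0=fit('w7',.160,0,np.array(x0),show='w7f.png');print(q.round(4),np.degrees(q[2]),c,c0)
print('tip px',proj('w7',(q[0]+.08*np.cos(q[2]),q[1]+.08*np.sin(q[2]),.03)),'bore px',proj('w7',(q[0]-.05*np.cos(q[2]),q[1]-.05*np.sin(q[2]),.024)))
grip(q,.16,state())
E
```

```text
45:        return ((cv2.GaussianBlur(model(q),(0,0),1.5).astype(float)-mm)[sl]**2)*keep[sl]).mean()Traceback (most recent call last):
  File "<stdin>", line 1, in <module>
  File "h2.py", line 45
    return ((cv2.GaussianBlur(model(q),(0,0),1.5).astype(float)-mm)[sl]**2)*keep[sl]).mean()
                                                                                    ^
SyntaxError: unmatched ')'
```

```bash
sed -i 's/return ((cv2.GaussianBlur(model/return (((cv2.GaussianBlur(model/' h2.py; python3 - <<'E'
from h2 import *
for x0 in ([.4037,.1936,np.radians(42.3)],[.400,.197,np.radians(43)],[.406,.19,np.radians(43)]):
    q,c,c0=fit('w7',.160,0,np.array(x0),show='w7f.png');print(q.round(4),np.degrees(q[2]),c,c0)
print('tip px',proj('w7',(q[0]+.08*np.cos(q[2]),q[1]+.08*np.sin(q[2]),.03)),'bore px',proj('w7',(q[0]-.05*np.cos(q[2]),q[1]-.05*np.sin(q[2]),.024)))
grip(q,.16,state())
E
```

```text
[0.4026 0.1932 0.7541] 43.208572451056966 9518.031155096169 9598.956084501038
[0.4025 0.1932 0.7534] 43.16484965098351 10297.639472001705 11390.88903244712
[0.4026 0.1932 0.7538] 43.18814155191205 9063.908466087698 10180.353255367894
tip px [314.87017911 122.16644288] bore px [318.15088023 274.00292517]
target [0.4033 0.1939] now [0.4033 0.193  0.1991] tool units [ 0.02 -0.03  6.1 ] turn units -0.2 tilt [ 7.e-04 -5.e-04 -1.e+00]
```

The fit gives the same answer from three starts (hub at (318,274), tip at (315,122)). Descend and grip.

Call:
servo_tool:
  rows: [45, 0, 0, 0.5, 0, 0, -0.2, 45, 0, 0, 1, 0, 0, 0, 45, 0, 0, 1, 0, 0, 0, 45, 0, 0, 1, 0, 0, 0, 45, 0, 0, 1, 0, 0, 0, 45, 0, 0, 1, 0, 0, 0, 45, 0, 0, 0.4, 0, 0, 0, 45, 0, 0, 0.1, 0, 0, 0, 0, 0, 0, 0, 0, 0, 0, 0, 0, 0, 0, 0, 0, 0]

```text
time: 24.2
tool_pos: [0.4036, 0.1934, 0.0194]
eef_rot: [0.0, 0.93, 0.368, 0.0]
contact_force: [-0.0, 0.0, -0.2]
opening: 0.0219
finger_force: 0.0
```

Call:
servo_tool:
  rows: [0, 0, 0, 0, 0, 0, 0, 0, 0, 0, 0, 0, 0, 0, 0, 0, 0, 0, 0, 0, 0, 0, 0, 0, 0, 0, 0, 0]

```text
time: 24.53
tool_pos: [0.4037, 0.1937, 0.0198]
eef_rot: [0.0, 0.93, 0.368, 0.001]
contact_force: [-0.8, -1.9, 8.1]
opening: 0.0146
finger_force: 59.8
```

```bash
python3 - <<'E'
from h import *
st=state();a=np.radians(43.2);b=np.array([.4026,.1932])-.05*np.array([np.cos(a),np.sin(a)]);d=st['tool_pos'][:2]-b
print(st['time'],'g',d@[np.cos(a),np.sin(a)],d@[-np.sin(a),np.cos(a)],st['qpos'].round(2))
toshaft(d@[np.cos(a),np.sin(a)],z=.165)
E
```

```text
24.5333 g 0.05114815169473524 -0.00034500336623788375 [-0.17  0.62 -0.5   2.21  0.67  0.46 -2.02]
t 24.5333 target [0.6197 0.0866] now [0.4037 0.1937 0.0198] tool units [ 2.82  7.54 -4.83] turn units -0.81 F [-0.8 -1.9  8.1] tau [-0.25  0.07 -0.03] op 0.014634776918902486
```

Call:
servo_tool:
  rows: [0, 0, 0, -0.6, 0, 0, 0, 0, 0, 0, -1, 0, 0, 0, 0, 0, 0, -1, 0, 0, 0, 0, 0, 0, -1, 0, 0, 0, 0, 0.3, 0.8, -0.8, 0, 0, 0, 0, 0.4, 1, -0.5, 0, 0, 0, 0, 0.4, 1, 0, 0, 0, 0, 0, 0.4, 1, 0, 0, 0, 0, 0, 0.4, 1, 0, 0, 0, 0, 0, 0.4, 1, 0, 0, 0, 0]

```text
time: 25.37
tool_pos: [0.5734, 0.1128, 0.1663]
eef_rot: [0.0, 0.93, 0.368, 0.0]
contact_force: [0.5, 0.1, -1.3]
opening: 0.0151
finger_force: 59.0
```

Call:
servo_tool:
  rows: [0, 0.3, 0.9, 0, 0, 0, 0, 0, 0.2, 0.8, 0, 0, 0, 0, 0, 0, 0, 0, 0, 0, -0.8, 0, 0, 0, 0, 0, 0, 0, 0, 0, 0, 0, 0, 0, 0, 0, 0, 0, 0, 0, 0, 0]

```text
time: 25.87
tool_pos: [0.6172, 0.088, 0.166]
eef_rot: [-0.0, 0.914, 0.406, -0.0]
contact_force: [0.6, -0.7, -0.7]
opening: 0.0146
finger_force: 59.0
```

```bash
python3 - <<'E'
from h import *
toshaft(.051,z=.0798);[snapshot('wrist') for _ in range(3)];toshaft(.051,z=.0798)
E
```

```text
t 25.8667 target [0.6196 0.0865] now [0.6172 0.088  0.166 ] tool units [0.02 0.1  2.87] turn units -0.01 F [ 0.6 -0.7 -0.7] tau [ 0.03 -0.01  0.03] op 0.014604889488928952
t 26.0167 target [0.6196 0.0865] now [0.6176 0.0879 0.1662] tool units [0.01 0.08 2.88] turn units 0.0 F [ 0.3 -0.2 -1. ] tau [-0.    0.08  0.01] op 0.014588269858519997
```

Call:
servo_tool:
  rows: [0, 0.02, 0.08, 0.6, 0, 0, 0, 0, 0, 0, 0.6, 0, 0, 0, 0, 0, 0, 0.4, 0, 0, 0, 0, 0, 0, 0.4, 0, 0, 0, 0, 0, 0, 0.3, 0, 0, 0]

```text
time: 26.43
tool_pos: [0.6198, 0.0863, 0.0958]
eef_rot: [-0.0, 0.914, 0.407, -0.0]
contact_force: [-0.0, -0.4, -0.9]
opening: 0.0145
finger_force: 59.0
```

```bash
python3 - <<'E'
from h import *
toshaft(.051,z=.0798)
E
```

```text
t 26.4333 target [0.6196 0.0865] now [0.6198 0.0863 0.0958] tool units [ 0.   -0.01  0.53] turn units 0.0 F [-0.  -0.4 -0.9] tau [ 0.04  0.21 -0.09] op 0.014504514807299928
```

Call:
servo_tool:
  rows: [0, 0, 0, 0.3, 0, 0, 0, 0, 0, 0, 0.2, 0, 0, 0, 0, 0, 0, 0.1, 0, 0, 0, 0, 0, 0, 0.1, 0, 0, 0, 0, 0, 0, 0, 0, 0, 0, 0, 0, 0, 0, 0, 0, 0]

```text
time: 26.93
tool_pos: [0.6205, 0.0871, 0.0787]
eef_rot: [0.0, 0.914, 0.407, 0.001]
contact_force: [-7.1, -0.6, 19.9]
opening: 0.015
finger_force: 62.7
```

Call:
servo_tool:
  rows: [0, 0, 0, 0.05, 0, 0, 0, 0, 0, 0, 0, 0, 0, 0, 0, 0, 0, 0, 0, 0, 0, 0, 0, 0, 0, 0, 0, 0, 0, 0, 0, 0, 0, 0, 0, 0, 0, 0, 0, 0, 0, 0, 0, 0, 0, 0, 0, 0, 0, 0, 0, 0, 0, 0, 0, 0, 0, 0, 0, 0, 0, 0, 0]

```text
time: 27.68
tool_pos: [0.6206, 0.0871, 0.0786]
eef_rot: [0.001, 0.914, 0.407, 0.001]
contact_force: [-10.6, -1.0, 30.8]
opening: 0.0152
finger_force: 64.2
```

```bash
python3 - <<'E'
from h import *
toshaft(.051,z=.0798)
E
```

```text
t 27.6833 target [0.6196 0.0865] now [0.6206 0.0871 0.0786] tool units [-0.04 -0.01 -0.04] turn units -0.0 F [-10.6  -1.   30.8] tau [-0.67  2.62 -0.22] op 0.015161296999811337
```

Home again, at 31 N. I'll take it off and move to the bar tray.

Call:
servo_tool:
  rows: [0, 0, 0, -0.4, 0, 0, 0, 0, 0, 0, -0.6, 0, 0, 0, 0, 0, 0, -0.9, 0, 0, 0, 0, 0, 0, -0.9, 0, 0, 0, 0, 0, 0, -0.9, 0, 0, 0, 0, -0.99, 0.17, -0.2, 0, 0, -1, 0, -1, 0.07, 0, 0, 0, -1, 0, -1, -0.04, 0, 0, 0, -1, 0, -0.99, -0.14, 0, 0, 0, -1, 0, -0.97, -0.24, 0, 0, 0, -1]

```text
time: 28.52
tool_pos: [0.54, -0.0422, 0.1918]
eef_rot: [0.001, 0.775, 0.631, 0.0]
contact_force: [0.7, -0.1, -2.0]
opening: 0.0143
finger_force: 59.6
```

Call:
servo_tool:
  rows: [0, -0.94, -0.34, 0, 0, 0, -1, 0, -0.9, -0.44, 0, 0, 0, -1, 0, -0.85, -0.53, 0, 0, 0, 0, 0, -0.85, -0.53, 0, 0, 0, 0, 0, -0.85, -0.53, 0, 0, 0, 0, 0, -0.85, -0.53, 0, 0, 0, 0, 0, -0.85, -0.53, 0, 0, 0, 0, 0, -0.85, -0.53, 0, 0, 0, 0, 0, -0.85, -0.53, 0, 0, 0, 0, 0, 0, 0, 0, 0, 0, 0]

```text
time: 29.35
tool_pos: [0.3936, -0.2767, 0.1907]
eef_rot: [-0.0, 0.71, 0.704, -0.002]
contact_force: [-0.5, -0.4, -2.3]
opening: 0.0149
finger_force: 59.6
```

Call:
servo_tool:
  rows: [0, 0, 0, 0, 0, 0, 0, 0, 0, 0, 0, 0, 0, 0, 0, 0, 0, 0, 0, 0, 0]

```text
time: 29.6
tool_pos: [0.3983, -0.2696, 0.1917]
eef_rot: [0.0, 0.707, 0.708, 0.0]
contact_force: [0.1, 0.2, -2.0]
opening: 0.0146
finger_force: 59.6
```

Call:
servo_tool:
  rows: [0, 0, 0, 0.5, 0, 0, 0, 0, 0, 0, 1, 0, 0, 0, 0, 0, 0, 1, 0, 0, 0, 0, 0, 0, 1, 0, 0, 0, 0, 0, 0, 1, 0, 0, 0, 0, 0, 0, 0.5, 0, 0, 0, 0, 0, 0, 0.3, 0, 0, 0, 0, 0, 0, 0.2, 0, 0, 0, 0, 0, 0, 0, 0, 0, 0]

```text
time: 30.35
tool_pos: [0.3982, -0.2697, 0.0261]
eef_rot: [-0.0, 0.707, 0.708, 0.0]
contact_force: [-0.2, 1.1, -1.8]
opening: 0.0149
finger_force: 59.7
```

```bash
python3 - <<'E'
from h import *
st=state();print(st['tool_pos'],st['contact_force'])
E
```

```text
[ 0.39816956 -0.26969107  0.02610442] [-0.19258254  1.06444704 -1.75961453]
```

Underside is about 2 mm above the tray floor. I'll release, lift away and take a look.

Call:
servo_tool:
  rows: [0, 0, 0, 0.05, 0, 0, 0, 26, 0, 0, 0, 0, 0, 0, 26, 0, 0, 0, 0, 0, 0, 26, 0, 0, 0, 0, 0, 0, 26, 0, 0, -0.3, 0, 0, 0, 26, 0, 0, -1, 0, 0, 0, 26, 0, 0, -1, 0, 0, 0, 26, 0, 0, -1, 0, 0, 0, 26, 0.4, 0.4, -1, 0, 0, 0, 26, 0.9, 0.4, -0.5, 0, 0, 0]

```text
time: 31.18
tool_pos: [0.422, -0.2342, 0.1723]
eef_rot: [0.002, 0.709, 0.705, 0.0]
contact_force: [1.8, 0.5, -0.2]
opening: 0.0261
finger_force: 0.0
```

Call:
servo_tool:
  rows: [26, 1, 0.3, 0, 0, 0, 0, 26, 1, 0.3, 0, 0, 0, 0, 26, 1, 0.3, 0, 0, 0, 0, 26, 1, 0.3, 0, 0, 0, 0, 26, 1, 0.3, 0, 0, 0, 0, 26, 1, 0.3, 0, 0, 0, 0, 26, 0, 0, 0, 0, 0, 0, 26, 0, 0, 0, 0, 0, 0, 26, 0, 0, 0, 0, 0, 0]

```text
time: 31.93
tool_pos: [0.4751, -0.052, 0.1692]
eef_rot: [0.0, 0.707, 0.707, -0.0]
contact_force: [0.2, -0.1, -0.2]
opening: 0.0259
finger_force: 0.0
```

```bash
python3 - <<'E'
from h import *
s=shot('top','tf.png');s2=shot('scene','sf.png')
a=s['image'][110:340,240:560];b=s2['image'][150:370,90:400]
cv2.imwrite('pics/cf.png',np.vstack([cv2.resize(a,(417,300)),cv2.resize(b,(417,296))]) if 0 else np.hstack([cv2.resize(a,(400,288),interpolation=cv2.INTER_CUBIC),cv2.resize(b,(400,288),interpolation=cv2.INTER_CUBIC)]))
st=state();print(st['time'],st['tool_pos'],st['contact_force'])
E
```

```text
32.0333 [ 0.47493541 -0.05295761  0.16888896] [-0.49092889 -0.71881674 -1.0055145 ]
```

View pics/cf.png

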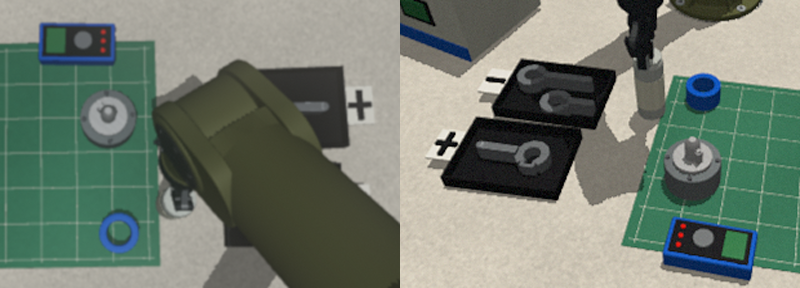

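The picture shows the short and long handles flat in the bar tray and the middle handle flat in the cross tray. The can, tape and meter are upright in place, and the gripper is clear of everything.

```bash
python3 -c "
from workcell import *
print(finish_job())"
```

```text
the job is handed in; nothing more can be done
None
```

The job is handed in at about 32 s. Each handle was pushed fully home and held in the order asked. The short and long ones lie flat in the bar tray, the middle one in the cross tray, and the can, tape roll and meter are upright and in place.

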